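# Nip up the slotted clamping screw on a tube offcut

### The job

Take the flat-bladed driver out of its wooden stand, set its blade in the slot of the tube clamp's screw and turn the screw clockwise, keeping the blade seated and pressing only lightly, until the pad holds the short tube with about 15 newtons: firmly, but never more than 25, for the thin wall would dent. Then put the driver back upright in the hole of its stand and let it go; touch the screw only with the driver, and leave the tube, the bystanding tools and parts where they lie.

Things in the scene. Friction and masses are not known exactly. Their poses are not given: they have to be found in the camera images.
- driver_handle (a point): Centre of the handle of the flat driver that stands upright, blade down, in the stand. Square pale wooden handle, 24 mm across its flats, 66 mm tall, with a black cap 4 mm higher. z points from blade to handle, x along the blade's width; the flats face x and y, so grip across either. A round collar, 33 mm across, has its underside 38 mm below this point; then a 7 mm shank. 139 mm long, about 90 g
- driver_tip (a point): Middle of the driver's blade edge, its lowest point, 102 mm below the handle centre. Blade 16 mm wide along x, 2.5 mm thick along y, 12 mm tall. Same axes as the handle
- driver_stand: Fixed wooden block, 64 x 64 x 68 mm tall, origin at the centre of its underside
- stand_hole (a point): Centre of the mouth of the round 23 mm hole through the stand, in its top face 68 mm above the bench, z up. The driver hangs here: its collar rests on the top face and its blade ends 4 mm above the bench
- tube_clamp: Fixed steel tube clamp: bed 80 x 96 mm (x, y) and 10 mm thick, a channel along y on it, and a bridge along x over the channel, top 50 mm above the bench, through which the screw passes. Origin at the centre of its underside; about 70 mm tall with the screw
- slot (a point): Middle of the floor of the slot in the screw's head; x along the slot, z up. Steel head 24 mm in diameter, axis vertical, standing over the middle of the bridge. The slot runs right across it, 4.5 mm wide, 5 mm deep (head top 5 mm above this point). Heading differs from start to start
- clamp_screw: The clamping screw, origin as slot. Clockwise from above it goes down 4 mm per radian; the driver must follow it down. About 0.09 N m (held still between small turns) turns it free; with the pad on the tube each newton of clamping takes 0.004 N m more (0.15 N m for 15 N; each newton of press while turning saves 0.004). Self-locking: it keeps its grip when the driver leaves
- spindle: The screw's 9 mm spindle below its head, origin on its axis, 38 mm below the slot's floor; goes down with the screw. On its lower end a round brass pad, 14 mm in diameter, with a stiff spring behind it. How far the pad projects differs by millimetres from start to start: it meets the tube after 0.1 to 1.0 rad of the screw's turning, which must be felt; then the force climbs over the next few tenths of a radian
- tube: Loose piece of brass tube, 14 mm in diameter, 62 mm long, lying in the clamp's channel along its own y, 10 mm above the bench. Origin at the middle of its underside
- screwdriver: short loose screwdriver lying flat, 140 mm long, a bystander with a round-tipped thin shank, no use for this screw
- mouthpiece: brass trumpet mouthpiece lying flat, 85 mm long, bystander
- valve_cap: small brass ring cap, 22 mm across, bystander
- mallet: hide mallet lying flat, 219 mm long, bystander
Not all that is in view belongs to the job. Several things have the shape of the driver_stand; the one meant has the colours described above.

How it is judged:
On the way, in this order (a step that is already met when the one before it is completed fails the run):
1. the driver is lifted out of the stand (height (world z) of driver_tip above 0.07 m), for 0.1 s.
2. the driver's blade is seated upright in the screw's slot, the tube not yet gripped (z of driver_tip in the frame of clamp_screw below 0.003 m and horizontal distance between driver_tip and clamp_screw below 0.004 m and angle between driver_tip's own z axis and vertical below 0.15 rad and contact force between spindle and tube below 3 N), for 0.1 s.
3. with the blade still seated, the pad bears on the tube with more than 8 N (z of driver_tip in the frame of clamp_screw below 0.003 m and horizontal distance between driver_tip and clamp_screw below 0.004 m and contact force between spindle and tube above 8 N), for 0.1 s.
At the end, for the whole second after the job is handed in: The pad presses on the tube with 8 to 25 N without the driver; the tube is within 6 mm of where it lay; the driver stands released and upright (within 7 degrees) in the stand's hole, its collar down on the stand (tip under 8 mm above the bench) (contact force between spindle and tube between 8 and 25 N and horizontal distance between driver_tip and stand_hole below 0.012 m and height (world z) of driver_tip below 0.008 m and angle between driver_handle's own z axis and vertical below 0.12 rad and distance of tube from where it was at the start of the episode below 0.006 m); the robot touches nothing.
It fails at once if the tube is squeezed with more than 25 N (contact force between spindle and tube above 25 N).
It fails at once if something presses on the screw with more than 60 N in all (contact force between clamp_screw and anything else above 60 N).
It fails at once if the fingers touch the screw (contact force between the fingers and clamp_screw above 1 N).
It fails at once if a bystanding tool or part is moved by more than 30 mm (distance of any of screwdriver, mouthpiece, valve_cap, mallet from where it was at the start of the episode above 0.03 m).
It also fails if it takes over 72 s, if anything falls off the work surface, if the arm or the gripper's body presses on something with over 40 N, if the wrist force passes 120 N, or if a joint passes its speed limit or range.

### The arm

A 6-joint arm with a two-finger parallel gripper is mounted at the origin on a cart in front of the work surface, level with it; the furniture and walls round the work are solid. World frame = base frame: x ahead of the robot, y to its left, z up, the work surface at z = 0. Lengths are in m, angles in rad, forces in N, time in s.
With the tool pointing down it reaches from about 0.25 to 0.8 m from the base axis. Payload 3.9 kg.
Tool frame: the origin (TCP) lies at the very end of the fingers, on their centre line; the grasp point (between the pads) lies 19 mm behind it; z points along the fingers, y is the line along which they close (so a half turn about z gives the same grasp; the last joint's range is limited). The gripper opens to 85 mm and grips with 20 to 120 N. Pads are 22 mm wide; open, the fingers measure 114 mm over their backs; the gripper's body (76 mm by 85 mm) begins 54 mm behind the grasp point. The pads swing forward as they close: fully open they stand 13 mm farther back than shut.
Start: joints at [1.314, 0.26, -0.138, 1.173, 0, 1.571], TCP at [0.133, 0.508, 0.231] pointing down, gripper open.
Joint ranges: [-2.78, 2.78], [-0.83, 1.72], [-1.28, 1.37], [-1.9, 2.12], [-1.57, 1.48], [-3.14, 3.14]. Speed limits (rad/s): [2.57, 2.57, 3.14, 3.14, 3.14, 3.14].

### API

Orientations are given as a unit quaternion [x, y, z, w].
In Python, from station import observe, capture, camera_params, sign_off, silhouettes, tip_of gives the robot as it stands.
- The arm moves only by the tool play_rows, never from a script. Its argument "steps" is a list that holds one entry, the list of rows, each a list of 7 numbers: the shift along the tool's x, y, z in units of 30 mm (1.0 is 30 mm), then the turn, a rotation vector about the tool's x, y, z in degrees, then the closure, from -1 (fully open) to 1 (shut). A call has 1 to 10 rows; each row shifts and turns the commanded pose from where the row before left it, along the tool's axes as they then stand; what a row does not reach is not made up. A row lasts 1/10 s, in which the tool goes at most 50 mm and 8.59 degrees, less where a joint would pass 70% of its speed; a pose out of reach is approached as far as the arm can. A call is refused whole if a number of a shift passes 1 or a number of a turn 8.59, either way. A call with a gripper value outside its range is refused whole. The fingers move at their own pace and stop on an object; the grip force is fixed at half the most. Time passes only in rows, so rows that do not move let the fingers close. It gives the time, the measured TCP pose, the force, the opening and the grip force at its end, in the units of the state.
- observe(): the state, without advancing time (a new reading comes with each control period).
- capture(name): name is "scene" or "top" or "wrist"; returns the picture (400x640x3 uint8, blue, green, red); there is no depth.
- camera_params(name): a dict with "K" (3x3 intrinsics, pixels), "camera_from_world" (4x4, takes a point from world to camera coordinates); the wrist camera has in their place "tool_from_camera" (4x4, takes a point from camera to tool coordinates, whose origin is the TCP and whose axes are the flange's). Camera axes: x right, y up, looking along -z (the intrinsics and any distortion apply to the point x, -y, -z); pixel columns grow to the right and rows downward; lengths in m; the calibration is good to about 2 mm. A picture is of the moment at which its call begins: read the wrist's pose just before it. camera_params takes no time and is no camera call.
- sign_off(): hands the job in; it is judged then, once.
Trained networks look in the newest picture that a camera, given by its name, has taken for a name from the list of things; names that differ only in an ending like _2 or _b are one class to them, and where a whole thing is asked for, a point or a joint stands for the part that bears it (a point fixed in the world has none). Each returns a list of dicts, best first, with "conf" (0 to 1); they miss things now and then, are a little off and sometimes report something else, mostly with a low value. They report only what shows in the picture. A call takes as long as a camera call. They do not tell look-alikes from the thing itself.
- silhouettes(camera, name): "region" (400x640 bool, what is visible of it) and "bbox" ([left, top, right, bottom] in pixels, round what is visible of it).
- tip_of(camera, name): "location" ([column, row] in pixels: a listed point, or the origin of a listed thing).
The state is a dict: "time": time; "qpos": joint angles; "joint_velocities": joint speeds; "tau": joint torques, N m; "tcp_pos": TCP position; "tool_rot": TCP orientation; "force": force on the tool from outside, world axes, zero at the start; "moment": the same for the moment, N m; "gripper_width": finger opening in m; "finger_force": force on a finger pad.
Only numpy, scipy, OpenCV 4.12 (cv2) and the standard library are available. Lean on these libraries where they do the work, as an engineer would, in place of code of your own. Each camera call takes 0.05 s, during which the arm holds its last target. There are 200 camera calls.

## Working session

There is one attempt and no reset: what is moved stays moved. The work goes in short steps, Python scripts to look and compute and a tool call to move; the robot and the scene stay as the last step left them, time stands still between calls to the robot, and variables do not carry over. Pictures are saved under pics/ and viewed, at most 10 in all, crops included, and the job is handed in when it is done.

Besides the shell and the picture viewer there is one more tool, called after "Emit:" by a JSON object that holds its "fn" and its "kwargs", one argument or row to a line. play_rows: Moves the arm, as the interface text tells. Its arguments: {"type":"object","properties":{"steps":{"type":"array"}},"required":["steps"]}

```bash
ls; mkdir -p pics
cat > h.py <<'E'
import numpy as np, cv2
from station import *
from scipy.spatial.transform import Rotation as R
def cam(n):
    p=camera_params(n);K=np.array(p["K"])
    if "camera_from_world" in p: wc=np.linalg.inv(np.array(p["camera_from_world"]))
    else:
        o=observe();T=np.eye(4);T[:3,:3]=R.from_quat(o["tool_rot"]).as_matrix();T[:3,3]=o["tcp_pos"];wc=T@np.array(p["tool_from_camera"])
    return K,wc,p
def ray(n,px):
    K,wc,p=cam(n);d=np.linalg.inv(K)@[px[0],px[1],1];d=np.array([d[0],-d[1],-d[2]]);return wc[:3,3],wc[:3,:3]@d
def onz(n,px,z):
    o,d=ray(n,px);return o+d*(z-o[2])/d[2]
def proj(n,X):
    K,wc,p=cam(n);c=np.linalg.inv(wc)@np.r_[X,1];u=K@[c[0],-c[1],-c[2]];return u[:2]/u[2]
def tri(a,pa,b,pb):
    o1,d1=ray(a,pa);o2,d2=ray(b,pb);t=np.linalg.lstsq(np.c_[d1,-d2],o2-o1,rcond=None)[0]
    p,q=o1+d1*t[0],o2+d2*t[1];return (p+q)/2,np.linalg.norm(p-q)
E
python3 - <<'E'
from h import *
o=observe();print(o)
ims=[capture(n) for n in("scene","top","wrist")]
for n,i in zip(("scene","top","wrist"),ims):
    cv2.imwrite(f"pics/{n}0.png",i); p=camera_params(n);print(n,{k:np.round(v,4).tolist() if not isinstance(v,str) else v for k,v in p.items()})
for n in("scene","top","wrist"):
    for t in("driver_handle","driver_tip","driver_stand","stand_hole","slot","tube_clamp","tube","spindle"):
        print(n,t,[(np.round(r["location"],1).tolist(),round(r["conf"],2)) for r in tip_of(n,t)][:4])
E
```

```text
pics
{'time': 0.0, 'qpos': array([ 1.31399730e+00,  2.60642684e-01, -1.39393789e-01,  1.17268719e+00,
        8.68191760e-06,  1.57078753e+00]), 'joint_velocities': array([ 1.29945017e-04, -1.94789343e-03,  3.34083307e-04, -1.86075189e-03,
       -6.79584891e-05,  1.04934107e-03]), 'tau': array([ 4.07613970e-04, -4.05680931e+01,  2.53919506e+01,  1.86367024e-02,
        1.33534481e-04,  7.59127801e-06]), 'tcp_pos': array([0.13316504, 0.50711905, 0.23047722]), 'tool_rot': array([ 1.28042581e-01,  9.91768203e-01, -9.55179029e-04, -1.27704248e-04]), 'force': array([ 0.02123726, -0.11138262,  1.07338087]), 'moment': array([-0.04400033, -0.00892723, -0.04125431]), 'finger_force': 0.0, 'gripper_width': 0.08553452440082013}
scene {'K': [[436.6591, 0.0, 317.2316], [0.0, 436.6591, 208.8267], [0.0, 0.0, 1.0]], 'camera_from_world': [[-0.904, -0.4275, -0.0093, 0.5098], [0.1591, -0.3566, 0.9206, -0.1916], [-0.3969, 0.8307, 0.3903, -0.7394], [0.0, 0.0, 0.0, 1.0]]}
top {'K': [[438.1842, 0.0, 315.6591], [0.0, 438.1842, 200.2408], [0.0, 0.0, 1.0]], 'camera_from_world': [[0.478, -0.8784, -0.003, -0.33
[... 651 characters left out ...]
]
scene tube [([327.1, 304.9], 0.51), ([390.5, 201.7], 0.51)]
scene spindle [([331.4, 299.2], 0.68)]
top driver_handle [([285.1, 236.6], 0.65), ([347.8, 281.4], 0.62), ([349.1, 280.8], 0.5)]
top driver_tip [([218.3, 208.1], 0.27)]
top driver_stand [([347.4, 286.1], 0.88), ([338.9, 154.3], 0.79)]
top stand_hole [([349.2, 284.1], 0.78), ([339.3, 142.0], 0.61)]
top slot [([215.7, 206.9], 0.6)]
top tube_clamp [([219.1, 213.4], 0.75), ([344.4, 286.7], 0.32)]
top tube [([224.2, 213.2], 0.46)]
top spindle [([220.1, 210.7], 0.59)]
wrist driver_handle []
wrist driver_tip []
wrist driver_stand []
wrist stand_hole []
wrist slot []
wrist tube_clamp [([181.6, 396.6], 0.59)]
wrist tube []
wrist spindle []
```

View pics/scene0.png

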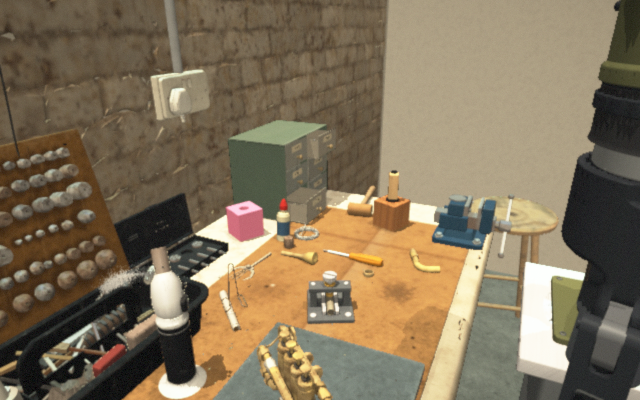

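View pics/top0.png

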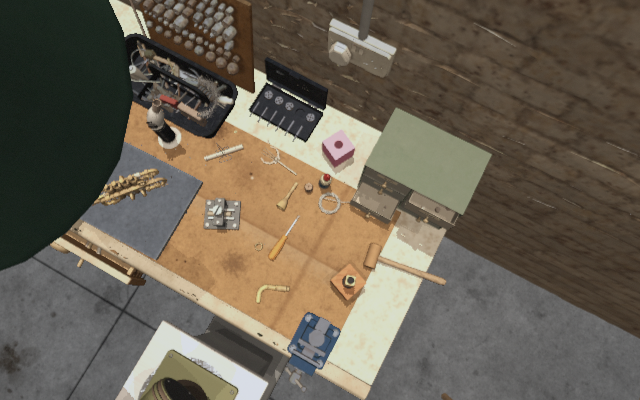

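Run:
```python
from h import *
for a,b,n in(([393,183.5],[347.8,281.4],"handle?A"),([393.9,199.3],[349.2,284.1],"holeA"),([243.3,206.1],[339.3,142],"holeB"),([393.9,199.3],[339.3,142],"A/B"),([243.3,206.1],[349.2,284.1],"B/A"),([329.4,278.4],[215.7,206.9],"slot"),([327.9,308.2],[219.1,213.4],"clamp"),([327.1,304.9],[224.2,213.2],"tube")):
    p,e=tri("scene",a,"top",b);print(n,p.round(4),round(e,4))
print(onz("top",[285,236.6],.14))
```

```text
handle?A [ 0.4608 -0.2167  0.1111] 0.0023
holeA [ 0.459  -0.2247  0.0673] 0.0007
holeB [ 0.775  -0.0295  0.0705] 0.0041
A/B [ 0.5703 -0.0671  0.1796] 0.3178
B/A [ 0.6093 -0.1184  0.0734] 0.3691
slot [0.4641 0.1699 0.0634] 0.0082
clamp [0.4615 0.1725 0.0028] 0.0002
tube [4.685e-01 1.611e-01 4.000e-04] 0.0008
[ 0.47921603 -0.03563883  0.14      ]
```

The scene view shows two blocks. One is the pink block (scene 245,220; top 339,150). The other is the brown wooden stand with the pale square handle and black cap (scene 391,212; top 349,285). The driver look-alikes are the orange screwdriver (scene 355,257; top 283,240) and the mallet handle (scene 368,200; top 410,270). The clamp is at scene (330,300), top (222,213). I choose the brown stand and its upright handle, and will confirm it in a close wrist view after looking at the clamp.

Emit:
{"fn": "play_rows", "kwargs": {
  "steps": [
    [[-1,-0.6,0,0,0,0,-1],[-1,-0.6,0,0,0,0,-1],[-1,-0.6,0,0,0,0,-1],[-1,-0.6,0,0,0,0,-1],[-1,-0.6,0,0,0,0,-1],[-1,-0.6,0,0,0,0,-1],[-1,-0.6,0,0,0,0,-1],[-1,-0.6,0,0,0,0,-1],[-1,-0.6,0,0,0,0,-1],[-1,-0.6,0,0,0,0,-1]]
  ]
}}

```text
time: 2.35
tcp_pos: [0.3787, 0.2564, 0.2315]
tool_rot: [0.128, 0.992, 0.0, 0.0]
force: [0.3, 0.2, -0.4]
gripper_width: 0.0856
finger_force: 0.0
```

Emit:
{"fn": "play_rows", "kwargs": {
  "steps": [
    [[-0.9,-0.6,0,0,0,0,-1],[-0.9,-0.6,0,0,0,0,-1],[-0.9,-0.6,0,0,0,0,-1],[-0.4,-0.2,0,0,0,0,-1],[0,0,0,0,0,0,-1],[0,0,0,0,0,0,-1],[0,0,0,0,0,0,-1]]
  ]
}}

```text
time: 3.05
tcp_pos: [0.4516, 0.1767, 0.2313]
tool_rot: [0.127, 0.992, 0.0, -0.0]
force: [0.1, 0.3, 0.4]
gripper_width: 0.0855
finger_force: 0.0
```

Run:
```python
from h import *
o=observe();print(o["tcp_pos"],o["tool_rot"],o["qpos"])
i=capture("wrist");cv2.imwrite("pics/w1.png",i)
np.savez("pics/w1.npz",p=o["tcp_pos"],q=o["tool_rot"])
for t in("slot","clamp_screw","tube_clamp","tube","spindle"):
    print(t,[(np.round(r["location"],1).tolist(),round(r["conf"],2),onz("wrist",r["location"],.064 if t in("slot","clamp_screw") else 0.01).round(4)) for r in tip_of("wrist",t)][:3])
s=silhouettes("wrist","clamp_screw");print([(r["bbox"],r["conf"]) for r in s])
```

```text
[0.45156365 0.1766817  0.23125396] [ 1.27304109e-01  9.91863650e-01  8.88401853e-05 -3.95690883e-04] [ 3.72601014e-01  1.92022689e-01 -2.29060342e-01  1.15032248e+00
  5.35491046e-04  6.27901865e-01]
slot [([316.0, 191.2], 0.84, array([0.4629, 0.1682, 0.064 ]))]
clamp_screw [([315.1, 189.9], 0.63, array([0.4614, 0.1676, 0.064 ])), ([314.9, 193.4], 0.48, array([0.4653, 0.1663, 0.064 ]))]
tube_clamp [([316.7, 177.2], 0.93, array([0.4607, 0.1687, 0.01  ]))]
tube [([317.6, 175.5], 0.58, array([0.4589, 0.1704, 0.01  ]))]
spindle [([317.4, 181.7], 0.59, array([0.4669, 0.1678, 0.01  ]))]
[([303.3, 183.5, 324.9, 203.5], 0.61)]
```

View pics/w1.png

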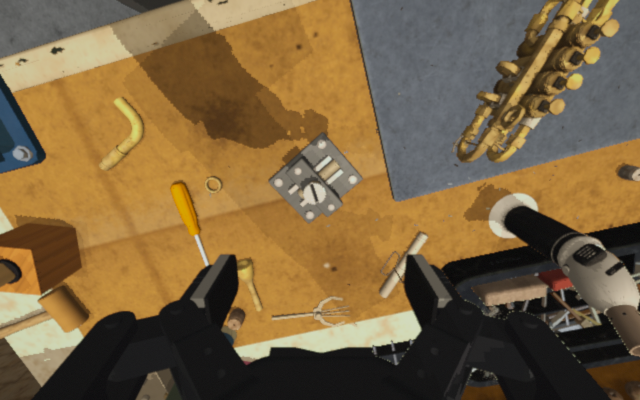

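The wrist view shows the clamp at (315,180), its screw head at (315,192) with the slot running nearly vertical in the image. I'm going lower for a precise slot position and heading.

Emit:
{"fn": "play_rows", "kwargs": {
  "steps": [
    [[0,0,1,0,0,0,-1],[0,0,1,0,0,0,-1],[0,0,1,0,0,0,-1],[0,0,0,0,0,0,-1],[0,0,0,0,0,0,-1],[0,0,0,0,0,0,-1]]
  ]
}}

```text
time: 4.0
tcp_pos: [0.4537, 0.1764, 0.1429]
tool_rot: [0.128, 0.992, 0.001, 0.001]
force: [0.7, -0.1, 1.0]
gripper_width: 0.0852
finger_force: 0.0
```

Run:
```python
from h import *
o=observe();print(o["tcp_pos"],o["tool_rot"])
i=capture("wrist");cv2.imwrite("pics/w2.png",i)
r=tip_of("wrist","slot");print([(x["location"],x["conf"]) for x in r]);px=np.array(r[0]["location"])
s=silhouettes("wrist","clamp_screw");print([(x["bbox"],x["conf"],x["region"].sum()) for x in s])
# rectified orthographic view of head-top plane z=.0685, 0.2mm/px, world x up->right
c=onz("wrist",px,.064);print(c)
for z,nm in((.069,"a"),):
    n=300;q=[c[:2]+np.array(d)*.03 for d in((-1,1),(1,1),(1,-1),(-1,-1))]
    src=np.float32([proj("wrist",[*a,z]) for a in q]);H=cv2.getPerspectiveTransform(src,np.float32([[0,0],[n,0],[n,n],[0,n]]))
    v=cv2.warpPerspective(i,H,(n,n),flags=cv2.INTER_CUBIC);cv2.imwrite("pics/rect.png",cv2.resize(v,(600,600)))
```

```text
[0.45371899 0.17636825 0.14291955] [1.27984988e-01 9.91775151e-01 6.57224076e-04 1.20870368e-03]
[([308.6, 221.7], 0.71)]
[([295.3, 204.6, 328.6, 237.1], 0.69, np.int64(766))]
[0.46378362 0.16343341 0.064     ]
```

View pics/rect.png

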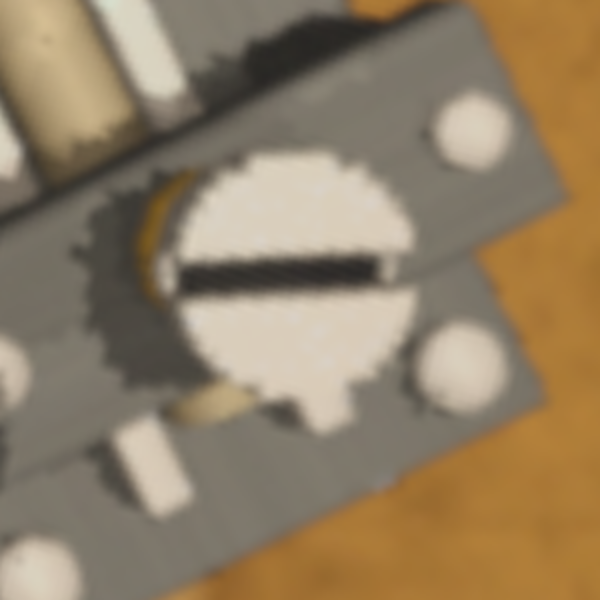

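The rectified view (0.1 mm/px) shows the head's disc centred at (297,275), with the slot dark from (180,280) to (380,268), so its heading is about +0.06 rad from world x. Next I move over to the driver.

Run:
```python
from h import *
v=cv2.imread("pics/rect.png");g=v.min(2)
# head disc: bright
m=(g>170).astype(np.uint8);n,l,st,ce=cv2.connectedComponentsWithStats(m);print([(st[k].tolist()) for k in range(1,n) if st[k][4]>3000])
mm=np.zeros_like(m)
yy,xx=np.mgrid[:600,:600];d=np.hypot(xx-297,yy-275)
slot=(v.max(2)<110)&(d<105);p=np.c_[xx[slot],yy[slot]]
mu=p.mean(0);w,V=np.linalg.eigh(np.cov((p-mu).T));a=V[:,1];print("slot mean",mu,"angle",np.arctan(-a[1]/a[0]))
c,_=cv2.minEnclosingCircle(np.zeros((1,1,2),np.float32))
b=np.argwhere(m&(d<150)&(yy<390))[:,::-1];h=cv2.convexHull(b.astype(np.int32))[:,0].astype(float)
A=np.c_[2*h,np.ones(len(h))];s=np.linalg.lstsq(A,(h**2).sum(1),rcond=None)[0];print("circ",s[:2],np.sqrt(s[2]+s[0]**2+s[1]**2))
```

```text
[[98, 0, 82, 95, 3831], [185, 158, 223, 99, 15453], [189, 296, 221, 130, 16424], [431, 331, 63, 65, 3083]]
slot mean [285.59244288 274.71775044] angle 0.051915336577002334
circ [296.83907252 274.64384376] 117.87541971226914
```

Emit:
{"fn": "play_rows", "kwargs": {
  "steps": [
    [[0,0,-1,0,0,0,-1],[-0.2,-0.9,-1,0,0,0,-1],[-0.27,-0.98,-1,0,0,0,-1],[-0.27,-0.98,0,0,0,0,-1],[-0.27,-0.98,0,0,0,0,-1],[-0.27,-0.98,0,0,0,0,-1],[-0.27,-0.98,0,0,0,0,-1],[-0.27,-0.98,0,0,0,0,-1],[-0.27,-0.98,0,0,0,0,-1],[-0.27,-0.98,0,0,0,0,-1]]
  ]
}}

```text
time: 5.15
tcp_pos: [0.4547, -0.0971, 0.2324]
tool_rot: [0.128, 0.992, -0.0, 0.001]
force: [-0.0, 0.1, 0.9]
gripper_width: 0.0852
finger_force: 0.0
```

Emit:
{"fn": "play_rows", "kwargs": {
  "steps": [
    [[-0.27,-0.98,0,0,0,0,-1],[-0.27,-0.98,0,0,0,0,-1],[-0.27,-0.98,0,0,0,0,-1],[-0.27,-0.98,0,0,0,0,-1],[-0.2,-0.6,0,0,0,0,-1],[0,0,0,0,0,0,-1],[0,0,0,0,0,0,-1],[0,0,0,0,0,0,-1]]
  ]
}}

```text
time: 5.95
tcp_pos: [0.457, -0.2358, 0.2317]
tool_rot: [0.128, 0.992, 0.0, 0.0]
force: [-0.2, -0.6, 0.6]
gripper_width: 0.0853
finger_force: 0.0
```

Run:
```python
from h import *
o=observe();print(o["tcp_pos"],o["tool_rot"],o["qpos"])
i=capture("wrist");cv2.imwrite("pics/w3.png",i)
for t,z in(("driver_handle",.106),("stand_hole",.068),("driver_stand",0)):
    print(t,[(np.round(r["location"],1).tolist(),round(r["conf"],2),onz("wrist",r["location"],z).round(4)) for r in tip_of("wrist",t)][:3])
c=np.array([.459,-.222]);n=300
q=[c+np.array(d)*.05 for d in((-1,1),(1,1),(1,-1),(-1,-1))]
out=[]
for z in(.143,.068):
    src=np.float32([proj("wrist",[*a,z]) for a in q]);H=cv2.getPerspectiveTransform(src,np.float32([[0,0],[n,0],[n,n],[0,n]]))
    out.append(cv2.resize(cv2.warpPerspective(i,H,(n,n),flags=cv2.INTER_CUBIC),(400,400)))
cv2.imwrite("pics/rect2.png",np.hstack(out))
```

```text
[ 0.45701358 -0.23584033  0.23169434] [1.27685893e-01 9.91814636e-01 1.51554816e-04 1.30889138e-04] [-4.76635565e-01  2.41401857e-01 -1.62575588e-01  1.16667639e+00
  3.74297009e-04 -2.20564690e-01]
driver_handle [([343.7, 189.7], 0.66, array([ 0.4618, -0.2141,  0.106 ]))]
stand_hole [([336.9, 183.0], 0.91, array([ 0.4641, -0.2194,  0.068 ]))]
driver_stand [([333.1, 169.6], 0.72, array([ 0.4638, -0.2209,  0.    ]))]
```

View pics/rect2.png

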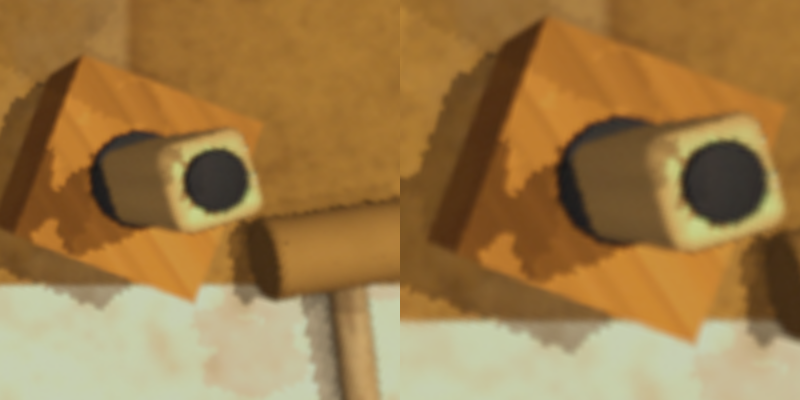

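The left half (z = 0.143 plane, 0.25 mm/px) shows the black cap at (217,181) on a pale square handle, standing in the brown wooden stand. This confirms the choice. The handle flats are heading about 0.25 rad. The mallet head is close by at (320,255) but low. Now I align over the handle.

Emit:
{"fn": "play_rows", "kwargs": {
  "steps": [
    [[0,0,0,0,0,-7.25,-1],[0,0,0,0,0,-7.25,-1],[0,0,0,0,0,-7.25,-1],[0,0,0,0,0,-7.25,-1],[-0.34,0.56,0,0,0,0,-1],[0,0,0.5,0,0,0,-1],[0,0,0,0,0,0,-1],[0,0,0,0,0,0,-1]]
  ]
}}

```text
time: 6.95
tcp_pos: [0.4626, -0.2174, 0.2163]
tool_rot: [-0.125, 0.992, 0.0, -0.0]
force: [0.3, 0.0, 0.7]
gripper_width: 0.0852
finger_force: 0.0
```

Run:
```python
from h import *
o=observe();print(o["tcp_pos"],o["tool_rot"],o["qpos"])
M=R.from_quat(o["tool_rot"]).as_matrix();print("toolY yaw",np.arctan2(M[1,1],M[0,1]))
i=capture("wrist");cv2.imwrite("pics/w4.png",i)
T=o["tcp_pos"]
for t,z in(("driver_handle",.106),("stand_hole",.068),("driver_stand",0)):
    for r in tip_of("wrist",t)[:2]:
        w=onz("wrist",r["location"],z);print(t,round(r["conf"],2),w.round(4),"tool",((w-T)@M).round(4))
px=proj("wrist",[.4633,-.2173,.143]).astype(int)
g=i.max(2);m=(g<90).astype(np.uint8);n,l,st,ce=cv2.connectedComponentsWithStats(m)
for k in range(1,n):
    if 100<st[k][4]<3000 and np.hypot(*(ce[k]-px))<25:
        w=onz("wrist",ce[k],.143);print("cap",st[k],ce[k],w,((w-T)@M).round(4))
cv2.imwrite("pics/c4.png",cv2.resize(i[px[1]-60:px[1]+60,px[0]-80:px[0]+80],None,fx=4,fy=4))
```

```text
[ 0.46256338 -0.21743325  0.21631281] [-1.24645969e-01  9.92201204e-01  1.76330877e-04 -3.50892441e-04] [-4.39362774e-01  2.43917095e-01 -1.99993548e-01  1.12766728e+00
 -7.73719373e-05 -6.89304782e-01]
toolY yaw 1.8207382221565231
driver_handle 0.75 [ 0.4625 -0.2147  0.106 ] tool [-0.0007  0.0027  0.1103]
driver_handle 0.48 [ 0.5364 -0.0414  0.106 ] tool [-0.1151  0.1523  0.1103]
stand_hole 0.58 [ 0.4671 -0.2196  0.068 ] tool [-0.0039 -0.0033  0.1483]
driver_stand 0.88 [ 0.4669 -0.2201  0.    ] tool [-0.0037 -0.0037  0.2163]
cap [312 201  20  19 286] [321.31818182 209.86363636] [ 0.46355891 -0.21796181  0.143     ] [-0.0009 -0.0008  0.0733]
```

View pics/c4.png

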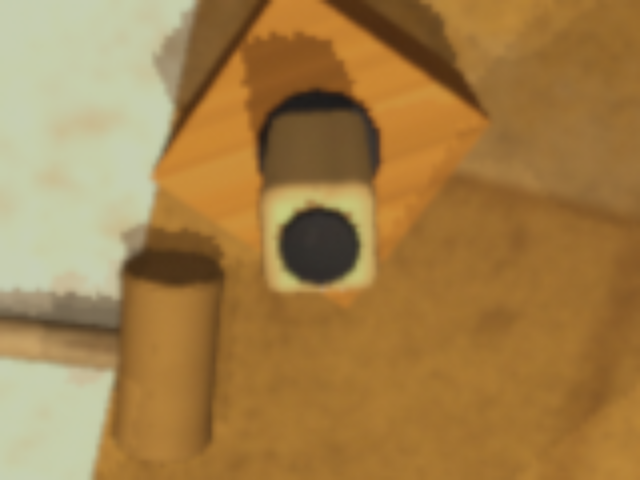

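The crop shows the cap at (320,245) with the handle square aligned to the image axes, so the gripper is aligned within about 1 mm. Descend and grip.

Emit:
{"fn": "play_rows", "kwargs": {
  "steps": [
    [[-0.03,-0.03,0.9,0,0,0,-1],[0,0,0.9,0,0,0,-1],[0,0,0.9,0,0,0,-1],[0,0,0.9,0,0,0,-1],[0,0,0.7,0,0,0,-1],[0,0,0,0,0,0,-1],[0,0,0,0,0,0,-1]]
  ]
}}

```text
time: 7.85
tcp_pos: [0.464, -0.2187, 0.0877]
tool_rot: [-0.124, 0.992, 0.0, -0.0]
force: [0.5, -0.0, -0.6]
gripper_width: 0.0851
finger_force: 0.0
```

Emit:
{"fn": "play_rows", "kwargs": {
  "steps": [
    [[0,0,0,0,0,0,1],[0,0,0,0,0,0,1],[0,0,0,0,0,0,1],[0,0,0,0,0,0,1],[0,0,0,0,0,0,1],[0,0,0,0,0,0,1],[0,0,0,0,0,0,1],[0,0,0,0,0,0,1]]
  ]
}}

```text
time: 8.65
tcp_pos: [0.4644, -0.2186, 0.088]
tool_rot: [-0.124, 0.992, -0.0, 0.001]
force: [-0.3, 1.9, 5.9]
gripper_width: 0.0232
finger_force: 59.0
```

Emit:
{"fn": "play_rows", "kwargs": {
  "steps": [
    [[0,0,-0.4,0,0,0,1],[0,0,-0.8,0,0,0,1],[0,0,-0.8,0,0,0,1],[0,0,-0.8,0,0,0,1],[0,0,-0.8,0,0,0,1],[0,0,-0.8,0,0,0,1],[0,0,-0.4,0,0,0,1],[0,0,0,0,0,0,1],[0,0,0,0,0,0,1]]
  ]
}}

```text
time: 9.55
tcp_pos: [0.4635, -0.2184, 0.2306]
tool_rot: [-0.124, 0.992, 0.0, -0.0]
force: [-0.2, 0.6, -0.8]
gripper_width: 0.0232
finger_force: 58.8
```

Run:
```python
from h import *
o=observe();print(o["tcp_pos"],o["tool_rot"],o["qpos"],o["gripper_width"])
T=np.array(o["tcp_pos"]);M=R.from_quat(o["tool_rot"]).as_matrix()
i=capture("wrist");cv2.imwrite("pics/w5.png",i)
e=proj("wrist",T+M@[0,0,.083]);print("expected tip px",e)
for t in("driver_tip","driver_handle"): print(t,[(r["location"],r["conf"]) for r in tip_of("wrist",t)])
x,y=e.astype(int);cv2.imwrite("pics/c5.png",cv2.resize(i[max(0,y-50):y+70,x-80:x+80],None,fx=5,fy=5,interpolation=cv2.INTER_CUBIC))
s=capture("scene");e=proj("scene",T+M@[0,0,.083]);print("scene exp",e,[(r["location"],r["conf"]) for r in tip_of("scene","driver_tip")]);cv2.imwrite("pics/s5.png",s)
```

```text
[ 0.46351603 -0.21837642  0.23062422] [-1.24330735e-01  9.92240707e-01  2.35551821e-04 -4.38680553e-04] [-4.40241351e-01  2.39486273e-01 -1.68003007e-01  1.16430030e+00
 -7.17596195e-05 -6.89547955e-01] 0.023176065664156743
expected tip px [320.83575085 206.16170809]
driver_tip [([320.6, 204.9], 0.98)]
driver_handle [([321.5, 271.7], 0.62)]
scene exp [393.483373   168.81839872] [([393.7, 171.1], 0.53)]
```

View pics/c5.png

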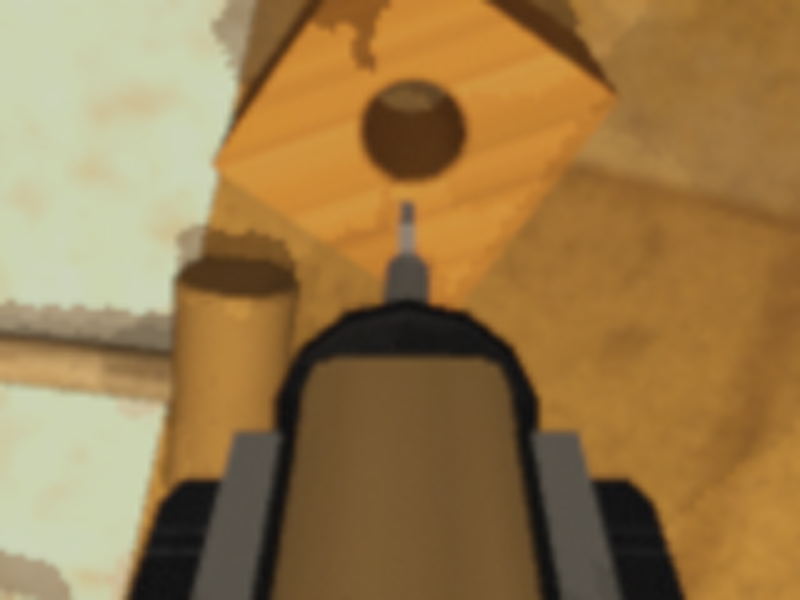

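The crop shows the blade edge-on at (407,210), so its width lies along tool x. The stand's hole is at (414,130). I rotate to the slot's heading and carry the driver to the clamp.

Emit:
{"fn": "play_rows", "kwargs": {
  "steps": [
    [[0,0,0,0,0,5.6,1],[0,0,0,0,0,5.6,1],[-0.05,0.6,0,0,0,0,1],[-0.05,0.95,0,0,0,0,1],[-0.05,0.95,0,0,0,0,1],[-0.05,0.95,0,0,0,0,1],[-0.05,0.95,0,0,0,0,1],[-0.05,0.95,0,0,0,0,1],[-0.05,0.95,0,0,0,0,1],[-0.05,0.95,0,0,0,0,1]]
  ]
}}

```text
time: 10.8
tcp_pos: [0.4637, 0.0005, 0.2308]
tool_rot: [-0.027, 1.0, 0.0, -0.0]
force: [-0.4, 0.1, -1.2]
gripper_width: 0.0236
finger_force: 58.9
```

Emit:
{"fn": "play_rows", "kwargs": {
  "steps": [
    [[-0.05,0.95,0,0,0,0,1],[-0.05,0.95,0,0,0,0,1],[-0.05,0.95,0,0,0,0,1],[-0.05,0.95,0,0,0,0,1],[-0.05,0.95,0,0,0,0,1],[-0.05,0.79,0.5,0,0,0,1],[0,0,0.5,0,0,0,1],[0,0,0,0,0,0,1],[0,0,0,0,0,0,1],[0,0,0,0,0,0,1]]
  ]
}}

```text
time: 11.8
tcp_pos: [0.4646, 0.1654, 0.2019]
tool_rot: [-0.027, 1.0, 0.0, 0.0]
force: [-0.2, -0.7, -1.8]
gripper_width: 0.0233
finger_force: 59.0
```

```bash
cat > look.py <<'E'
from h import *
import sys
o=observe();T=np.array(o["tcp_pos"]);M=R.from_quat(o["tool_rot"]).as_matrix()
print(T.round(4),"yawY",np.arctan2(M[1,1],M[0,1]),"toolz",M[:,2].round(4),"q6",o["qpos"][5])
n=sys.argv[1];i=capture("wrist");cv2.imwrite(f"pics/{n}.png",i)
def rep(t,z):
    for r in tip_of("wrist",t)[:1]:
        w=onz("wrist",r["location"],z);print(t,np.round(r["location"],1),round(r["conf"],2),w.round(4),"tool",((w-T)@M).round(4))
rep("slot",.064);rep("driver_tip",T[2]-.083)
e=proj("wrist",T+M@[0,0,.09]).astype(int)
cv2.imwrite(f"pics/{n}c.png",cv2.resize(i[e[1]-60:e[1]+60,e[0]-80:e[0]+80],None,fx=5,fy=5,interpolation=cv2.INTER_CUBIC));print("crop origin",e-[80,60])
E
python3 look.py w6
```

```text
[0.4646 0.1654 0.2019] yawY 1.6239061166656208 toolz [ 7.e-04  1.e-04 -1.e+00] q6 0.2890488761587269
slot [322.5 187.2] 0.81 [0.4649 0.167  0.064 ] tool [-0.0004  0.0015  0.1379]
driver_tip [323.4 201.4] 0.57 [0.4613 0.1672 0.1189] tool [0.0032 0.002  0.083 ]
crop origin [241 142]
```

View pics/w6c.png

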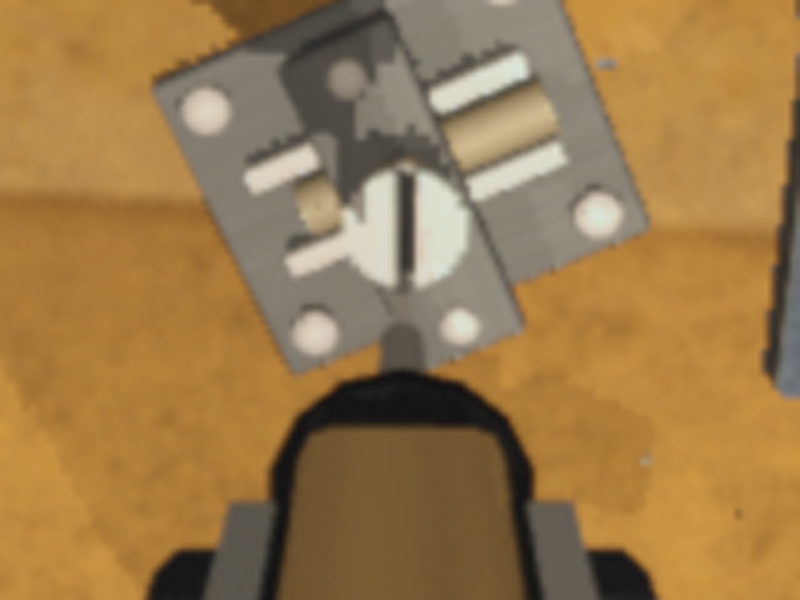

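The crop shows the slot at about (407,228) with the shank coming down at (403,345). The blade is about 1 mm short in tool +y and otherwise aligned. I correct that and go down to just above the head.

Emit:
{"fn": "play_rows", "kwargs": {
  "steps": [
    [[-0.03,0.04,0.3,0,0,0,1],[0,0,0.6,0,0,0,1],[0,0,0.5,0,0,0,1],[0,0,0,0,0,0,1],[0,0,0,0,0,0,1],[0,0,0,0,0,0,1]]
  ]
}}

```text
time: 12.55
tcp_pos: [0.4657, 0.1672, 0.16]
tool_rot: [-0.027, 1.0, 0.0, 0.001]
force: [0.4, 1.1, -0.8]
gripper_width: 0.0235
finger_force: 59.0
```

```bash
python3 look.py w7
python3 - <<'E'
from h import *
s=capture("scene");t=capture("top")
for n in("scene","top"):
    for k in("driver_tip","slot"): print(n,k,[(np.round(r["location"],1),round(r["conf"],2)) for r in tip_of(n,k)][:2])
a=cv2.imread("pics/w7c.png")
b=cv2.resize(s[240:320,290:370],(400,400),interpolation=cv2.INTER_CUBIC)
cv2.imwrite("pics/m7.png",np.hstack([a[100:500,200:600],b]))
E
```

```text
[0.4657 0.1672 0.16  ] yawY 1.6245268018874204 toolz [ 1.2e-03  5.0e-04 -1.0e+00] q6 0.2909250397833178
slot [317.6 198.3] 0.77 [0.4642 0.1642 0.064 ] tool [ 0.0018 -0.0029  0.096 ]
crop origin [241 142]
scene driver_tip [(array([326.3, 272.9]), 0.64), (array([393.2, 201.5]), 0.22)]
scene slot [(array([330.2, 279.5]), 0.61)]
top driver_tip [(array([216.5, 207.3]), 0.45)]
top slot [(array([217.3, 208.4]), 0.59)]
```

View pics/m7.png

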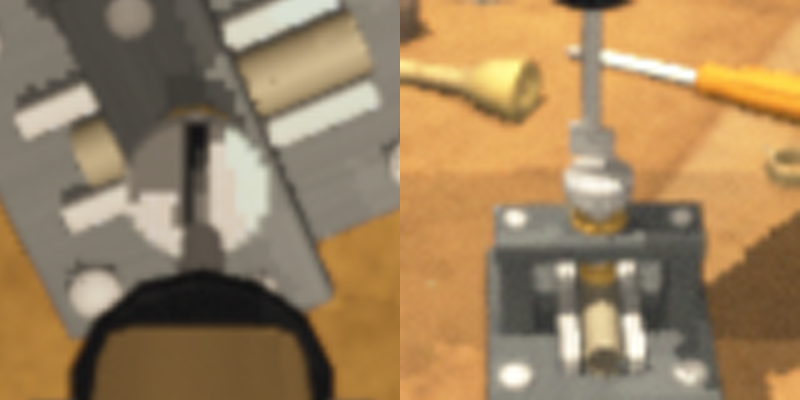

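The left half shows the head centred near (200,185), with the slot's dark strip at x ≈ 183–207 and the grey blade slightly to its right. The scene half shows the blade just above the head. I'll refine numerically.

Run:
```python
import cv2
i=cv2.imread("pics/w7.png");g=cv2.cvtColor(i,cv2.COLOR_BGR2GRAY)
print("cols 308..334")
for r in range(182,220): print(r,*("%3d"%v for v in g[r,306:336]))
```

```text
cols 308..334
182  73  73  74  75  75  74  74  73  65  60  61  62  63  62  64  64  63  65  73  76  77  85 118 118  98  95 129 158 164 161
183  73  73  73  74  76  75  73  72  65  64  67  69  70  70  74  77  71  68  72  73  76  84 120 123 110  87 132 152 152 146
184  72  73  73  74  75  75  72  70  69  75  80  82  86  92  94  95  88  80  76  73  76  82 109 116 113  94  98 125 129 123
185  72  73  73  73  73  75  70  70  77  84  86  84  89  97 103  96  86  85  87  87  85  81  83  88 112 106  83  87  96 122
186  72  72  74  73  73  75  76  83  88  91  91  81  68  64  64  65  71  87  94  95  96  91  84  85 115 115  91  90 116 169
187  71  72  73  74  76  80  87  93  99 105 107  85  50  31  28  32  59  97 106 106 133 125 111  96 118 121 106  94 137 198
188  72  72  72  76  81  90  99 108 113 116 113  88  48  24  20  26  58 103 115 127 181 180 162 124 117 124 114  92 133 198
189  72  73  74  81  91 102 112 116 116 117 114  88  48  24  21  26  60 107 121 137 199 213 202 168 139 127 118 101 115 194
190  73  75  81  92 106 113 115 116 116 116 114  88  49  25  22  30  71 142 160 168 206 217 21
[... 2925 characters left out ...]
 101  85  80  81  81  79  81  82  80  90 115 124 124 123 122 124 125 125 126 127
215 123 123 124 124 124 124 123 125 124 115  93  75  71  71  70  62  67  70  72  85 114 123 124 122 120 120 120 117 122 124
216 124 124 123 122 123 119 115 113 111 106  80  53  44  36  29  26  29  36  43  65  98 108 110 114 110 111 115 104 114 122
217 123 122 115 111 107  94  77  70  58  46  32  22  21  21  17  18  19  20  21  26  39  50  56  78  80  94 113 117 132 131
218 123 114  86  61  46  38  29  26  23  21  18  21  23  25  23  23  22  21  21  20  19  19  22  30  29  39  65 103 154 155
219 115  85  48  26  22  21  21  21  20  25  25  26  28  28  24  23  24  24  23  25  23  22  21  19  17  19  25  50 107 143
```

Emit:
{"fn": "play_rows", "kwargs": {
  "steps": [
    [[0.05,-0.03,0,0,0,0,1],[0,0,0.1,0,0,0,1],[0,0,0.1,0,0,0,1],[0,0,0.1,0,0,0,1],[0,0,0,0,0,0,1],[0,0,0,0,0,0,1]]
  ]
}}

```text
time: 13.6
tcp_pos: [0.4635, 0.166, 0.1501]
tool_rot: [-0.027, 1.0, -0.0, -0.0]
force: [0.2, 0.0, -1.1]
gripper_width: 0.0231
finger_force: 59.0
```

```bash
python3 look.py w8
python3 - <<'E'
import cv2
i=cv2.imread("pics/w8.png");g=cv2.cvtColor(i,cv2.COLOR_BGR2GRAY)
for r in range(182,216,2): print(r,*("%3d"%v for v in g[r,308:336]))
E
```

```text
[0.4635 0.166  0.1501] yawY 1.6246628385742437 toolz [-4.e-04 -2.e-04 -1.e+00] q6 0.29004616835336655
slot [319.8 206.5] 0.91 [0.4659 0.1651 0.064 ] tool [-0.0024 -0.001   0.0861]
driver_tip [323.4 205.2] 0.66 [0.4635 0.168  0.0671] tool [-0.0002  0.002   0.083 ]
crop origin [240 142]
182  75  74  72  65  61  61  59  59  62  61  62  61  61  60  67 104 116 118 120 127 120 101  90 116 153 167 171 174
184  74  76  73  66  63  61  59  60  60  61  62  61  61  60  62  72  77  77  77  88 118 117  97  96 150 176 182 183
186  73  75  75  66  61  61  61  60  60  61  62  61  61  61  61  71  76  76  76  77  83  86 103  94 110 154 173 174
188  73  73  73  67  63  61  62  61  60  61  62  64  65  66  70  68  65  72  76  76  77  84 114 114  90  90 143 156
190  73  72  71  66  63  62  63  67  78  88  88  88  93  94  93  94  88  82  76  72  76  78  82  86 101  86  90 103
192  72  72  65  62  66  73  80  85  88  89  80  68  64  66  75  72  85  94  94  97  96  85  79  85 113 111  88 125
194  71  71  71  76  87  95 104 111 114 114  98  59  27  23  21  41  99 114 128 183 187 169 131 102 117 122 109 104
19
[... 457 characters left out ...]
 211
204 116 116 115 115 116 116 115 115 116 114 100  84 104 113  98  95 182 202 204 204 208 207 214 217 217 217 217 214
206 119 123 144 133 122 121 121 120 120 116 101  84  91  98  88  95 182 202 204 204 206 213 216 217 217 217 217 214
208 145 183 198 199 200 199 199 199 198 150  94  82  83  83  84  86 125 182 204 205 205 213 217 217 218 217 217 213
210 193 198 201 201 204 203 204 202 186 132  85  82  83  84  83  83  91 147 195 204 204 204 205 206 213 216 216 212
212 162 192 201 201 202 202 205 202 181 128  85  81  83  84  83  82  85 126 190 205 205 207 205 204 204 201 169 147
214 153 180 194 200 205 203 201 198 167 112  82  81  81  79  81  81  83 120 185 201 203 203 203 202 195 188 154 135
```

Emit:
{"fn": "play_rows", "kwargs": {
  "steps": [
    [[0,0,0.05,0,0,0,1],[0,0,0.03,0,0,0,1],[0,0,0,0,0,0,1],[0,0,0,0,0,0,1]]
  ]
}}

```text
time: 14.15
tcp_pos: [0.4638, 0.1661, 0.1482]
tool_rot: [-0.027, 1.0, 0.0, 0.0]
force: [0.6, -0.6, 1.6]
gripper_width: 0.0233
finger_force: 59.5
```

Emit:
{"fn": "play_rows", "kwargs": {
  "steps": [
    [[0,0,0.04,0,0,0,1],[0,0,0,0,0,0,1],[0,0,0,0,0,0,1]]
  ]
}}

```text
time: 14.45
tcp_pos: [0.464, 0.1661, 0.1479]
tool_rot: [-0.027, 1.0, 0.0, 0.001]
force: [-1.7, -0.6, 8.0]
gripper_width: 0.0233
finger_force: 60.5
```

```bash
python3 -c "
from h import *
o=observe();print(o['tcp_pos'],o['force'],o['moment'],o['tau'])"
```

```text
[0.46400977 0.16613968 0.14793245] [-1.67899899 -0.6360198   8.04976695] [-0.20360468  0.54690647  0.03008446] [ 2.77360441e-02 -3.43595517e+01  2.17262864e+01 -1.05076388e+00
  1.86392397e-02  7.79994643e-04]
```

Emit:
{"fn": "play_rows", "kwargs": {
  "steps": [
    [[0,0,0.012,0,0,5,1],[0,0,0.012,0,0,5,1],[0,0,0,0,0,0,1],[0,0,0,0,0,0,1]]
  ]
}}

```text
time: 14.85
tcp_pos: [0.4646, 0.1662, 0.1478]
tool_rot: [0.06, 0.998, 0.0, 0.001]
force: [-1.7, -2.5, 12.6]
gripper_width: 0.0233
finger_force: 60.7
```

```bash
cat > st.py <<'E'
from h import *
A=[]
for k in range(3):
    o=observe();M=R.from_quat(o["tool_rot"]).as_matrix();A.append(np.r_[o["tcp_pos"]*1000,np.degrees(np.arctan2(M[1,1],M[0,1])),o["force"],o["moment"][2],o["tau"][5]])
    im=capture("wrist")
print("xyz mm,yaw,force,Mz,tau6",np.mean(A,0).round(3),"std",np.std(A,0)[-2:].round(4),"t",o["time"])
print("slot",[(np.round(r["location"],1),round(r["conf"],2)) for r in tip_of("wrist","slot")][:1])
import sys
if len(sys.argv)>1: cv2.imwrite(f"pics/{sys.argv[1]}.png",im)
E
python3 st.py w9
```

```text
xyz mm,yaw,force,Mz,tau6 [ 4.64620e+02  1.66154e+02  1.47760e+02  8.30880e+01 -2.08600e+00
 -1.60300e+00  1.12060e+01  3.50000e-02  4.90000e-02] std [0.0229 0.0053] t 14.95
slot [(array([318.9, 205.4]), 0.94)]
```

Emit:
{"fn": "play_rows", "kwargs": {
  "steps": [
    [[0,0,0,0,0,3,1],[0,0,0,0,0,3,1],[0,0,0,0,0,0,1],[0,0,0,0,0,0,1]]
  ]
}}

```text
time: 15.45
tcp_pos: [0.4645, 0.166, 0.1474]
tool_rot: [0.112, 0.994, 0.0, 0.001]
force: [-0.5, -1.5, 9.5]
gripper_width: 0.0232
finger_force: 60.4
```

```bash
python3 st.py w10
```

```text
xyz mm,yaw,force,Mz,tau6 [ 4.64502e+02  1.66000e+02  1.47444e+02  7.70900e+01 -1.12500e+00
 -1.44300e+00  9.52600e+00  6.10000e-02  6.80000e-02] std [0.0089 0.0032] t 15.55
slot [(array([319.6, 205.9]), 0.69)]
```

Emit:
{"fn": "play_rows", "kwargs": {
  "steps": [
    [[0,0,0.014,0,0,3,1],[0,0,0,0,0,3,1],[0,0,0,0,0,0,1],[0,0,0,0,0,0,1]]
  ]
}}

```text
time: 16.05
tcp_pos: [0.4645, 0.1659, 0.147]
tool_rot: [0.164, 0.986, 0.0, 0.001]
force: [-1.4, -1.7, 9.6]
gripper_width: 0.0234
finger_force: 60.4
```

```bash
python3 st.py w11
python3 - <<'E'
from h import *
# slot heading: dark/bright head rectified at head-top plane, before/after
for n in ("w8","w11"):
    i=cv2.imread(f"pics/{n}.png");print(n)
    g=cv2.cvtColor(i,cv2.COLOR_BGR2GRAY)
    for r in range(190,214,2): print(r,*("%3d"%v for v in g[r,306:336]))
E
```

```text
xyz mm,yaw,force,Mz,tau6 [ 4.64468e+02  1.65868e+02  1.47027e+02  7.10870e+01 -1.14400e+00
 -1.73900e+00  9.28400e+00  5.50000e-02  6.90000e-02] std [0.0134 0.0032] t 16.15
slot [(array([  9.3, 287. ]), 0.34)]
w8
190  71  72  73  72  71  66  63  62  63  67  78  88  88  88  93  94  93  94  88  82  76  72  76  78  82  86 101  86  90 103
192  71  71  72  72  65  62  66  73  80  85  88  89  80  68  64  66  75  72  85  94  94  97  96  85  79  85 113 111  88 125
194  72  72  71  71  71  76  87  95 104 111 114 114  98  59  27  23  21  41  99 114 128 183 187 169 131 102 117 122 109 104
196  72  72  74  80  91 101 109 114 116 116 116 114  99  66  58  62  53  49 100 114 130 190 213 216 205 187 145 115 115 107
198  79  73  87 101 109 114 116 116 116 116 116 115  99  67  75  83  73  58 110 146 148 192 214 218 218 217 205 188 152 121
200 117  92 100 113 115 116 116 115 116 116 116 114 100  76  87  93  81  87 180 201 203 212 218 218 217 218 218 215 174 125
202 115 113 115 116 116 116 116 116 116 116 116 114 100  83 105 113  98  95 183 203 205 206 213 215 217 217 217 217 216 211
204 147 128 116 116
[... 1392 characters left out ...]
 121  90  55  73 109 121 144 188 205 206 207 208 215 219 220 220 220 220 217 183
204 143 145 144 143 143 143 143 145 143 143 140 121  77  75 109 118 122 179 200 208 206 204 207 216 219 220 220 220 217 191
206 151 147 145 146 144 143 143 143 142 144 143 137 101  86  95  97  98 132 187 204 205 206 206 210 209 211 217 217 215 203
208 152 144 143 143 144 144 144 143 144 143 138 114  92  86  87  88  88  93 129 188 204 208 206 208 207 206 207 205 199 198
210 135 139 143 143 143 143 145 146 149 165 149 108  85  85  86  87  87  87  96 156 200 206 207 206 207 206 207 204 181 146
212  99 140 167 175 177 180 204 212 212 211 179 121  87  85  87  87  87  86  96 155 205 215 218 216 211 206 205 187 164 139
```

The blade is seated and the screw follows: the slot turns with the tool and z drops 0.42 mm per 6°. Free torque is about 0.069 Nm at 9 N press.

Emit:
{"fn": "play_rows", "kwargs": {
  "steps": [
    [[0,0,0.014,0,0,3,1],[0,0,0.014,0,0,3,1],[0,0,0,0,0,0,1],[0,0,0,0,0,0,1]]
  ]
}}

```text
time: 16.65
tcp_pos: [0.4644, 0.1657, 0.1465]
tool_rot: [0.216, 0.976, 0.0, 0.001]
force: [-2.2, -2.4, 11.9]
gripper_width: 0.0234
finger_force: 60.8
```

```bash
python3 st.py
```

```text
xyz mm,yaw,force,Mz,tau6 [ 4.64457e+02  1.65719e+02  1.46515e+02  6.50780e+01 -2.43900e+00
 -2.18100e+00  1.17080e+01  7.60000e-02  5.50000e-02] std [0.0197 0.0032] t 16.75
slot [(array([321.1, 202.2]), 0.74)]
```

Emit:
{"fn": "play_rows", "kwargs": {
  "steps": [
    [[0,0,0.014,0,0,3,1],[0,0,0.014,0,0,3,1],[0,0,0,0,0,0,1],[0,0,0,0,0,0,1]]
  ]
}}

```text
time: 17.25
tcp_pos: [0.4644, 0.1656, 0.146]
tool_rot: [0.267, 0.964, 0.0, 0.001]
force: [-1.7, -2.5, 14.0]
gripper_width: 0.0233
finger_force: 61.1
```

```bash
python3 st.py
```

```text
xyz mm,yaw,force,Mz,tau6 [ 4.64418e+02  1.65595e+02  1.45966e+02  5.90760e+01 -2.45900e+00
 -2.81800e+00  1.45080e+01  3.40000e-02  4.80000e-02] std [0.0362 0.0032] t 17.35
slot [(array([319.3, 203.5]), 0.63)]
```

Emit:
{"fn": "play_rows", "kwargs": {
  "steps": [
    [[0,0,0.006,0,0,3,1],[0,0,0.004,0,0,3,1],[0,0,0,0,0,0,1],[0,0,0,0,0,0,1]]
  ]
}}

```text
time: 17.85
tcp_pos: [0.4643, 0.1655, 0.1456]
tool_rot: [0.317, 0.949, -0.0, 0.001]
force: [-1.8, -2.7, 13.8]
gripper_width: 0.0234
finger_force: 60.9
```

```bash
python3 st.py
```

```text
xyz mm,yaw,force,Mz,tau6 [ 4.64310e+02  1.65488e+02  1.45591e+02  5.30740e+01 -2.23000e+00
 -3.03400e+00  1.38360e+01  3.70000e-02  5.40000e-02] std [0.0096 0.0032] t 17.95
slot [(array([318.5, 202.9]), 0.77)]
```

Emit:
{"fn": "play_rows", "kwargs": {
  "steps": [
    [[0,0,0.006,0,0,2.5,1],[0,0,0.006,0,0,2.5,1],[0,0,0,0,0,0,1],[0,0,0,0,0,0,1]]
  ]
}}

```text
time: 18.45
tcp_pos: [0.4642, 0.1654, 0.1452]
tool_rot: [0.358, 0.934, -0.0, 0.001]
force: [-2.1, -2.6, 14.0]
gripper_width: 0.0237
finger_force: 61.0
```

```bash
python3 st.py
```

```text
xyz mm,yaw,force,Mz,tau6 [ 4.64229e+02  1.65390e+02  1.45232e+02  4.80720e+01 -2.13600e+00
 -2.62600e+00  1.42180e+01  6.20000e-02  5.30000e-02] std [0.0284 0.0026] t 18.55
slot [(array([321.6, 206.6]), 0.67)]
```

Emit:
{"fn": "play_rows", "kwargs": {
  "steps": [
    [[0,0,0.006,0,0,2.5,1],[0,0,0.004,0,0,2.5,1],[0,0,0,0,0,0,1],[0,0,0,0,0,0,1]]
  ]
}}

```text
time: 19.05
tcp_pos: [0.4642, 0.1653, 0.1449]
tool_rot: [0.398, 0.917, -0.0, 0.001]
force: [-2.9, -3.3, 13.7]
gripper_width: 0.0231
finger_force: 60.9
```

```bash
python3 st.py
```

```text
xyz mm,yaw,force,Mz,tau6 [ 4.64116e+02  1.65317e+02  1.44871e+02  4.30740e+01 -2.74400e+00
 -3.16700e+00  1.41400e+01  4.30000e-02  5.40000e-02] std [0.0101 0.0026] t 19.15
slot [(array([323.7, 205. ]), 0.76)]
```

Still free (sum 0.110).

Emit:
{"fn": "play_rows", "kwargs": {
  "steps": [
    [[0,0,0.006,0,0,2.5,1],[0,0,0.004,0,0,2.5,1],[0,0,0,0,0,0,1],[0,0,0,0,0,0,1]]
  ]
}}

```text
time: 19.65
tcp_pos: [0.464, 0.1653, 0.1445]
tool_rot: [0.438, 0.899, -0.0, 0.001]
force: [-2.6, -3.8, 13.7]
gripper_width: 0.0233
finger_force: 60.9
```

```bash
python3 st.py
```

```text
xyz mm,yaw,force,Mz,tau6 [ 4.64007e+02  1.65257e+02  1.44523e+02  3.80720e+01 -2.68000e+00
 -3.51500e+00  1.40320e+01  4.10000e-02  5.50000e-02] std [0.0123 0.0026] t 19.75
slot [(array([318.8, 203.5]), 0.62)]
```

Emit:
{"fn": "play_rows", "kwargs": {
  "steps": [
    [[0,0,0.006,0,0,2.5,1],[0,0,0.004,0,0,2.5,1],[0,0,0,0,0,0,1],[0,0,0,0,0,0,1]]
  ]
}}

```text
time: 20.25
tcp_pos: [0.4639, 0.1652, 0.1442]
tool_rot: [0.477, 0.879, -0.0, 0.001]
force: [-3.7, -4.3, 14.4]
gripper_width: 0.0235
finger_force: 60.9
```

```bash
python3 st.py
```

```text
xyz mm,yaw,force,Mz,tau6 [ 4.63913e+02  1.65198e+02  1.44192e+02  3.30720e+01 -3.21300e+00
 -3.80300e+00  1.44230e+01  5.30000e-02  5.50000e-02] std [0.0174 0.0027] t 20.35
slot [(array([320.8, 203.9]), 0.73)]
```

Emit:
{"fn": "play_rows", "kwargs": {
  "steps": [
    [[-0.005,-0.016,0.006,0,0,2.5,1],[0,0,0.004,0,0,2.5,1],[0,0,0,0,0,0,1],[0,0,0,0,0,0,1]]
  ]
}}

```text
time: 20.85
tcp_pos: [0.4637, 0.165, 0.1439]
tool_rot: [0.514, 0.858, 0.0, 0.001]
force: [-3.3, -2.5, 13.6]
gripper_width: 0.0235
finger_force: 60.9
```

```bash
python3 st.py
```

```text
xyz mm,yaw,force,Mz,tau6 [ 4.63737e+02  1.65027e+02  1.43914e+02  2.80780e+01 -3.09600e+00
 -2.92000e+00  1.41830e+01  7.10000e-02  6.70000e-02] std [0.0296 0.0026] t 20.95
slot [(array([321.2, 204.6]), 0.79)]
```

Torque is rising, so the pad has met the tube. Smaller steps from here.

Emit:
{"fn": "play_rows", "kwargs": {
  "steps": [
    [[0,0,0.004,0,0,1.5,1],[0,0,0.003,0,0,1.5,1],[0,0,0,0,0,0,1],[0,0,0,0,0,0,1]]
  ]
}}

```text
time: 21.45
tcp_pos: [0.4637, 0.165, 0.1438]
tool_rot: [0.537, 0.844, 0.0, 0.001]
force: [-3.4, -3.1, 15.6]
gripper_width: 0.0234
finger_force: 60.9
```

```bash
python3 st.py
```

```text
xyz mm,yaw,force,Mz,tau6 [ 4.63673e+02  1.65011e+02  1.43750e+02  2.50800e+01 -3.53400e+00
 -2.64600e+00  1.46310e+01  3.80000e-02  7.80000e-02] std [0.0238 0.0016] t 21.55
slot [(array([320.4, 204.3]), 0.76)]
```

Emit:
{"fn": "play_rows", "kwargs": {
  "steps": [
    [[0,0,0.003,0,0,2,1],[0,0,0.003,0,0,2,1],[0,0,0,0,0,0,1],[0,0,0,0,0,0,1]]
  ]
}}

```text
time: 22.05
tcp_pos: [0.4636, 0.165, 0.1435]
tool_rot: [0.566, 0.825, -0.0, 0.001]
force: [-2.7, -2.9, 14.8]
gripper_width: 0.0234
finger_force: 60.9
```

```bash
python3 st.py
```

```text
xyz mm,yaw,force,Mz,tau6 [ 4.63575e+02  1.64964e+02  1.43536e+02  2.10800e+01 -3.24600e+00
 -2.38900e+00  1.39300e+01  6.20000e-02  8.90000e-02] std [0.0079 0.0021] t 22.15
slot [(array([320.3, 206.3]), 0.72)]
```

Emit:
{"fn": "play_rows", "kwargs": {
  "steps": [
    [[0,0,0.003,0,0,2,1],[0,0,0.003,0,0,2,1],[0,0,0,0,0,0,1],[0,0,0,0,0,0,1]]
  ]
}}

```text
time: 22.65
tcp_pos: [0.4635, 0.1649, 0.1433]
tool_rot: [0.594, 0.804, -0.0, 0.001]
force: [-3.3, -3.4, 15.1]
gripper_width: 0.0236
finger_force: 61.0
```

```bash
python3 st.py
```

```text
xyz mm,yaw,force,Mz,tau6 [ 4.63486e+02  1.64949e+02  1.43322e+02  1.70840e+01 -3.32000e+00
 -3.35000e+00  1.49090e+01  8.90000e-02  1.01000e-01] std [0.0273 0.0021] t 22.75
slot [(array([319.2, 203.3]), 0.94)]
```

The estimated clamp force is about 13–17 N, in the middle of the window. I ease the twist, lift out and turn back.

Emit:
{"fn": "play_rows", "kwargs": {
  "steps": [
    [[0,0,-0.02,0,0,-3,1],[0,0,-0.02,0,0,-3,1],[0,0,-0.1,0,0,0,1],[0,0,-0.2,0,0,0,1],[0,0,-0.4,0,0,0,1],[0,0,-0.7,0,0,0,1],[0,0,-0.8,0,0,0,1],[0,0,-0.7,0,0,0,1],[0,0,0,0,0,0,1]]
  ]
}}

```text
time: 23.75
tcp_pos: [0.4652, 0.1664, 0.2324]
tool_rot: [0.552, 0.834, 0.002, 0.002]
force: [-0.0, -0.3, -1.0]
gripper_width: 0.0233
finger_force: 59.0
```

```bash
python3 look.py w12; python3 -c "
from h import *
o=observe();print(o['force'],o['moment'],o['tau'][5],o['gripper_width'])"
```

```text
[0.4652 0.1664 0.2324] yawY 0.4023186234840468 toolz [ 0.0053  0.0021 -1.    ] q6 1.5119125885437004
slot [318.  176.4] 0.93 [0.4595 0.169  0.064 ] tool [ 0.0047 -0.0052  0.1684]
driver_tip [322.8 205.8] 0.93 [0.4643 0.1675 0.1494] tool [ 0.0014 -0.0009  0.083 ]
crop origin [243 144]
[-0.33858236  0.49486131 -1.86916162] [-0.00043817 -0.01910789 -0.02676941] 0.003088409357587807 0.023302666489263196
```

Emit:
{"fn": "play_rows", "kwargs": {
  "steps": [
    [[0,0,0,0,0,-8.1,1],[0,0,0,0,0,-8.1,1],[0,0,0,0,0,-8.1,1],[0,0,0,0,0,-8.1,1],[0,0,0,0,0,-8.1,1],[0,0,0,0,0,-8.1,1],[0,0,0,0,0,-8.1,1],[0,0,0,0,0,-8.1,1],[0,0,0,0,0,-8.1,1],[0,0,0,0,0,-8.1,1]]
  ]
}}

```text
time: 24.9
tcp_pos: [0.4622, 0.1653, 0.2279]
tool_rot: [-0.125, 0.992, -0.0, -0.002]
force: [0.2, -0.1, -0.7]
gripper_width: 0.0232
finger_force: 59.0
```

```bash
cat > go.py <<'E'
from h import *
import sys
o=observe();T=np.array(o["tcp_pos"]);M=R.from_quat(o["tool_rot"]).as_matrix()
print(T.round(4),np.degrees(np.arctan2(M[1,1],M[0,1])),"units",((np.array([float(a) for a in sys.argv[1:4]])-T)@M/.03).round(3))
E
python3 go.py .464 -.2184 .2306
```

```text
[0.4622 0.1653 0.2279] 104.40843190371912 units [  3.125 -12.403  -0.077]
```

Emit:
{"fn": "play_rows", "kwargs": {
  "steps": [
    [[0.24,-0.95,0,0,0,0,1],[0.24,-0.95,0,0,0,0,1],[0.24,-0.95,0,0,0,0,1],[0.24,-0.95,0,0,0,0,1],[0.24,-0.95,0,0,0,0,1],[0.24,-0.95,0,0,0,0,1],[0.24,-0.95,0,0,0,0,1],[0.24,-0.95,0,0,0,0,1],[0.24,-0.95,0,0,0,0,1],[0.24,-0.95,0,0,0,0,1]]
  ]
}}

```text
time: 25.9
tcp_pos: [0.4616, -0.1292, 0.228]
tool_rot: [-0.122, 0.992, 0.001, -0.001]
force: [0.8, 0.2, -0.7]
gripper_width: 0.0234
finger_force: 59.1
```

Emit:
{"fn": "play_rows", "kwargs": {
  "steps": [
    [[0.24,-0.95,0,0,0,0,1],[0.24,-0.95,0,0,0,0,1],[0.24,-0.9,0,0,0,0,1],[0,-0.1,0,0,0,0,1],[0,0,0,0,0,0,1],[0,0,0,0,0,0,1],[0,0,0,0,0,0,1]]
  ]
}}

```text
time: 26.6
tcp_pos: [0.4627, -0.2169, 0.2292]
tool_rot: [-0.123, 0.992, 0.0, -0.0]
force: [-0.2, -0.5, -1.1]
gripper_width: 0.0234
finger_force: 59.3
```

```bash
python3 go.py .464 -.2184 .2306
python3 - <<'E'
from h import *
o=observe();print(o["force"])
i=capture("wrist");cv2.imwrite("pics/w13.png",i)
print([(r["location"],r["conf"]) for r in tip_of("wrist","driver_tip")])
for n in("w5","w13"):
    im=cv2.imread(f"pics/{n}.png");g=cv2.cvtColor(im,cv2.COLOR_BGR2GRAY)
    # hole: dark blob near (323,182)
    m=(g[165:200,305:345]<75).astype(np.uint8);k,l,st,ce=cv2.connectedComponentsWithStats(m);print(n,[(s.tolist(),(c+[305,165]).round(1).tolist()) for s,c in zip(st[1:],ce[1:]) if s[4]>30])
print([ (r["location"],r["conf"],onz("wrist",r["location"],.068)) for r in tip_of("wrist","stand_hole")])
E
```

```text
[ 0.4627 -0.2169  0.2292] 104.15422774256722 units [-0.029 -0.06  -0.045]
[-0.24258814 -0.45782921 -1.06899069]
[([325.1, 203.8], 0.89), ([597.1, 241.1], 0.3)]
w5 [([8, 10, 20, 17, 252], [322.4, 182.9])]
w13 [([6, 10, 20, 17, 254], [320.7, 183.5])]
[([319.9, 180.8], 0.93, array([ 0.46291878, -0.21859194,  0.068     ]))]
```

Run:
```python
import cv2
for n in("w5","w13"):
    g=cv2.cvtColor(cv2.imread(f"pics/{n}.png"),cv2.COLOR_BGR2GRAY);print(n)
    for r in range(192,226,3): print(r,*("%3d"%v for v in g[r,308:336]))
a=[cv2.resize(cv2.imread(f"pics/{n}.png")[150:270,280:360],(400,600),interpolation=cv2.INTER_CUBIC) for n in("w5","w13")]
cv2.imwrite("pics/cmp.png",cv2.hconcat(a))
```

```text
w5
192 149 149 148 148 147 146 147 146 141 132 119 113 111 110 112 113 115 126 134 142 150 149 147 146 146 145 145 144
195 147 149 152 153 154 155 155 155 149 146 150 150 148 147 149 152 152 152 152 152 150 149 143 139 138 137 136 135
198 156 156 155 155 154 154 152 144 140 138 138 135 108  89 104 136 144 144 143 144 146 148 149 151 152 150 149 150
201 151 144 145 146 146 144 142 134 130 131 136 136 131 128 135 149 153 154 154 155 155 154 154 154 153 153 153 153
204 130 130 132 133 136 137 139 139 141 142 142 139 134 131 136 147 152 153 152 152 151 151 151 152 152 152 152 151
207 127 132 138 141 141 141 141 140 139 132 113  94  84  86  87  99 123 135 139 146 148 147 146 145 145 145 144 143
210 124 123 124 125 126 129 134 135 125  94  74  73  74  74  75  74  75  97 127 141 145 149 151 151 150 149 143 139
213 114 117 119 123 122 120 122 119 105  83  72  73  74  75  74  73  75  90 127 137 139 147 148 140 136 135 131 127
216 114 111 112 108 104 102  99  97  75  48  40  31  25  23  25  31  41  67 105 116 117 122 126 130 128 126 126 126
219  45  24  18  19  21  23  26  29  29  31  32  33  
[... 990 characters left out ...]
 138
210 123 124 128 130 134 136 137 136 125  93  73  73  75  79  80  79  79  96 124 135 142 149 150 151 149 144 141 137
213 117 121 123 123 121 122 121 119 111  87  73  73  74  74  75  74  75  91 127 138 138 138 138 138 136 132 127 126
216 114 116 116 109 105 103 101  97  75  48  39  30  25  23  25  31  40  66 106 117 119 123 125 126 127 125 124 123
219  43  24  21  21  21  22  25  28  30  31  33  33  32  31  31  31  30  29  25  24  22  22  20  15  19  29  66 101
222  30  30  30  29  29  27  28  28  27  28  27  28  27  25  24  26  27  23  23  21  22  22  23  24  24  25  24  22
225  28  27  27  28  29  29  28  28  27  25  24  24  23  23  23  24  24  23  23  24  24  23  22  22  23  22  24  23
```

View pics/cmp.png

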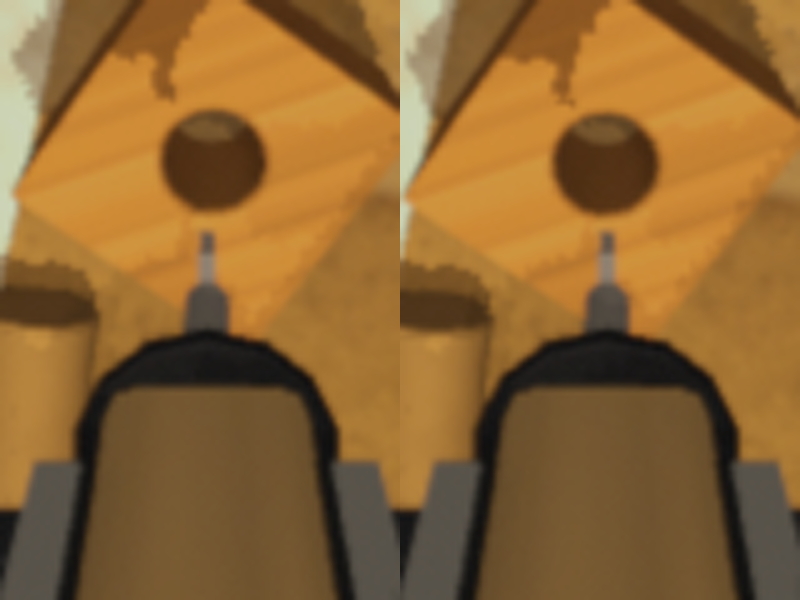

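Left is just after the first lift, right is now: the driver sits identically in the grip (blade at x = 207 and 607), and the hole is about 2 mm to the left. I correct that and insert.

Emit:
{"fn": "play_rows", "kwargs": {
  "steps": [
    [[-0.03,-0.05,0.3,0,0,0,1],[0,0,0.6,0,0,0,1],[0,0,0.6,0,0,0,1],[0,0,0.6,0,0,0,1],[0,0,0.6,0,0,0,1],[0,0,0.6,0,0,0,1],[0,0,0.6,0,0,0,1],[0,0,0.5,0,0,0,1],[0,0,0.2,0,0,0,1],[0,0,0,0,0,0,1]]
  ]
}}

```text
time: 27.75
tcp_pos: [0.4635, -0.2187, 0.0906]
tool_rot: [-0.123, 0.992, 0.001, -0.001]
force: [-0.4, 0.6, -0.8]
gripper_width: 0.0233
finger_force: 59.3
```

```bash
python3 go.py .4644 -.2186 .088
```

```text
[ 0.4635 -0.2187  0.0906] 104.0953201660912 units [-0.031 -0.004  0.087]
```

Emit:
{"fn": "play_rows", "kwargs": {
  "steps": [
    [[-0.02,0,0.06,0,0,0,1],[0,0,0.03,0,0,0,1],[0,0,0,0,0,0,1],[0,0,0,0,0,0,1]]
  ]
}}

```text
time: 28.15
tcp_pos: [0.4652, -0.2192, 0.0894]
tool_rot: [-0.123, 0.992, -0.0, 0.0]
force: [0.3, -0.7, -1.1]
gripper_width: 0.0236
finger_force: 59.3
```

Emit:
{"fn": "play_rows", "kwargs": {
  "steps": [
    [[0,0,0.04,0,0,0,1],[0,0,0,0,0,0,1],[0,0,0,0,0,0,1]]
  ]
}}

```text
time: 28.45
tcp_pos: [0.4652, -0.2192, 0.088]
tool_rot: [-0.123, 0.992, -0.0, 0.0]
force: [0.7, 0.2, 0.0]
gripper_width: 0.0232
finger_force: 59.4
```

Emit:
{"fn": "play_rows", "kwargs": {
  "steps": [
    [[0,0,0.02,0,0,0,1],[0,0,0,0,0,0,1],[0,0,0,0,0,0,1]]
  ]
}}

```text
time: 28.75
tcp_pos: [0.4652, -0.2192, 0.088]
tool_rot: [-0.123, 0.992, -0.0, 0.0]
force: [0.3, 0.5, 5.1]
gripper_width: 0.0234
finger_force: 60.2
```

Emit:
{"fn": "play_rows", "kwargs": {
  "steps": [
    [[0,0,0,0,0,0,0.3],[0,0,0,0,0,0,0],[0,0,0,0,0,0,-0.5],[0,0,0,0,0,0,-1],[0,0,0,0,0,0,-1],[0,0,0,0,0,0,-1],[0,0,0,0,0,0,-1],[0,0,0,0,0,0,-1]]
  ]
}}

```text
time: 29.55
tcp_pos: [0.4649, -0.219, 0.0872]
tool_rot: [-0.123, 0.992, 0.0, -0.0]
force: [0.6, -0.3, 0.4]
gripper_width: 0.0855
finger_force: 0.0
```

Emit:
{"fn": "play_rows", "kwargs": {
  "steps": [
    [[0,0,-0.4,0,0,0,-1],[0,0,-0.8,0,0,0,-1],[0,0,-0.8,0,0,0,-1],[0,0,-0.8,0,0,0,-1],[0,0,-0.8,0,0,0,-1],[0,0,-0.8,0,0,0,-1],[0,0,0,0,0,0,-1],[0,0,0,0,0,0,-1],[0,0,0,0,0,0,-1]]
  ]
}}

```text
time: 30.45
tcp_pos: [0.4642, -0.2187, 0.2185]
tool_rot: [-0.123, 0.992, 0.0, -0.001]
force: [0.1, -0.5, 0.7]
gripper_width: 0.0852
finger_force: 0.0
```

Run:
```python
from h import *
o=observe();T=np.array(o["tcp_pos"]);M=R.from_quat(o["tool_rot"]).as_matrix();print(T,o["gripper_width"],o["force"])
i=capture("wrist");cv2.imwrite("pics/w14.png",i)
for t,z in(("driver_handle",.106),("stand_hole",.068)):
    for r in tip_of("wrist",t)[:1]: print(t,r["conf"],r["location"],onz("wrist",r["location"],z))
px=proj("wrist",[.464,-.218,.143])
m=(i.max(2)<90).astype(np.uint8);n,l,st,ce=cv2.connectedComponentsWithStats(m)
for k in range(1,n):
    if 80<st[k][4]<3000 and np.hypot(*(ce[k]-px))<30: print("cap",st[k],onz("wrist",ce[k],.143))
s=capture("scene");cv2.imwrite("pics/s14.png",s)
a=cv2.imread("pics/scene0.png")
b=cv2.absdiff(a,s).max(2)>40
n,l,st,ce=cv2.connectedComponentsWithStats(b.astype(np.uint8));print([x.tolist() for x in st[1:] if x[4]>8 and x[0]<500])
print("scene",[(r["location"],r["conf"]) for r in tip_of("scene","driver_handle")])
```

```text
[ 0.46424605 -0.21874616  0.21851661] 0.08519785755172797 [ 0.08473189 -0.54624041  0.69638894]
driver_handle 0.84 [321.0, 195.9] [ 0.46473821 -0.21850205  0.106     ]
stand_hole 0.94 [320.5, 184.6] [ 0.46454187 -0.21907955  0.068     ]
cap [311 199  19  19 279] [ 0.4637564  -0.21981627  0.143     ]
[[379, 0, 51, 140, 3684], [412, 210, 27, 24, 421], [361, 231, 114, 91, 3402], [486, 233, 6, 6, 19], [415, 258, 11, 9, 25], [323, 270, 14, 12, 91]]
scene [([391.8, 184.5], 0.54)]
```

```bash
python3 -c "
from station import *
print(sign_off())"
```

```text
the job is handed in; nothing more can be done
None
```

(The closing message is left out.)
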